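# Trip-test a residual-current device

## Robot

A 7-joint arm with a two-finger parallel gripper is mounted at the origin on a cart in front of the work surface, level with it; the furniture and walls round the work are solid. World frame = base frame: x ahead of the robot, y to its left, z up, the work surface at z = 0. Lengths are in m, angles in rad, forces in N, time in s.
With the tool pointing down it reaches from about 0.35 to 0.9 m from the base axis. Payload 19.9 kg.
Tool frame: the origin (TCP) lies midway between the tips of the shut fingers; the grasp point (between the pads) lies 19 mm behind it; z points along the fingers, y is the line along which they close (so a half turn about z gives the same grasp; the last joint's range is limited). The gripper opens to 94 mm and grips with 3 to 60 N. Pads are 16 mm wide; open, the fingers measure 119 mm over their backs; the gripper's body (75 mm by 177 mm) begins 78 mm behind the grasp point.
Start: joints at [1.214, 0.417, -0.01, 1.614, 0.005, 1.111, -0.053], TCP at [0.194, -0.594, 0.205] pointing down, gripper open.
Joint ranges: [-2.81, 2.81], [-0.39, 2.02], [-1.27, 1.25], [0.06, 2.57], [-1.19, 4.33], [0.19, 2], [-2.82, 2.82]. Speed limits (rad/s): [1.89, 1.89, 2.39, 2.39, 3.01, 3.01, 3.01].

## Interface

Orientations are given as a unit quaternion [w, x, y, z].
In Python, from cell import r, imaging gives the robot as it stands.
- The arm moves only by the tool servo_tool, never from a script. Its argument "steps" is a list of rows, each a list of 3 entries, a list of its own where there are three numbers: the opening, from 0 (shut) to 1 (fully open), then the shift along the tool's x, y, z scaled (see below), then the turn about the tool's z scaled (see below). A call has 1 to 12 rows; each row shifts and turns the commanded pose from where the row before left it, along the tool's axes as they then stand; what a row does not reach is not made up. The controller multiplies each number of a shift by 100 mm and each number of a turn by pi rad. A row lasts 1/10 s, in which the tool goes at most 50 mm and 8.59 degrees, less where a joint would pass 70% of its speed; a pose out of reach is approached as far as the arm can. A call with a number of a shift or a turn outside -1 to 1 is refused whole. A call with a gripper value outside its range is refused whole. The fingers move at their own pace and stop on an object; the grip force is fixed at half the most. Time passes only in rows, so rows that do not move let the fingers close. It gives the time, the measured TCP pose, the force, the opening and the grip force at its end, in the units of the state.
- r.state(): the state, without advancing time (a new reading comes with each control period).
- imaging.capture(name): name is "scene" or "side" or "wrist"; returns a dict with "img" (480x640x3 uint8, red, green, blue), "fov_y" (degrees; the focal length in pixels is half the picture's height over the tangent of half this angle, whatever the lens; pixels are square), "cx", "cy" (the principal point, pixels), "k1" (the pictures are not rectified: a ray, as slopes to the right and down, at radius r is drawn at 1 + k1 r^2 times it, then the intrinsics apply), "rvec" (rotation vector, rad) and "tvec" (3), from world to camera coordinates, as OpenCV has them. Camera axes: x right, y down, z forward; pixel columns grow to the right and rows downward; lengths in m; the calibration is good to about 2 mm. A picture is of the moment at which its call begins. There is no depth.
- r.hand_in(): hands the job in; it is judged then, once.
The state is a dict: "time": time; "joint_pos": joint angles; "qvel": joint speeds; "joint_torque": joint torques, N m; "position": TCP position; "tcp_rot": TCP orientation; "contact_force": force on the tool from outside, world axes, zero at the start; "moment": the same for the moment, N m; "grip_width": opening from 0.0 (shut) to 1.0 (fully open); "grasp_force": force on a finger pad.
Only numpy, scipy, OpenCV 4.12 (cv2) and the standard library are available. Lean on these libraries where they do the work, as an engineer would, in place of code of your own. Each camera call takes 0.05 s, during which the arm holds its last target. There are 200 camera calls.

## Task

The white distribution box lying on the bench holds two residual-current devices and a red main switch; test the device that has the yellow button. With the fingertips gently press its yellow test button until the black lever on the same device drops towards the robot, let go of the button, then push that lever back up (away from the robot, as far as it goes) with the outside of the fingers until it latches, and draw clear. Grip and lift nothing, and do not touch the device with the blue button or the red main switch, nor disturb the tools lying around the box.

Things in the scene. Friction and masses are not known exactly. Their poses are not given: they have to be found in the camera images.
- board: White distribution box lying on its back, fixed: 165 (x) x 216 (y) mm, cover 80 mm above the bench. Origin: centre of the underside; x to the top of the box (away from the robot, turned up to 0.3 rad), y to its left. Its middle row: two devices 72 mm wide with the 36 mm main switch between them, side by side; their fronts are 45 mm long in x and stand 88 mm above the bench.
- rcd_yellow: Device with the yellow button, fixed, 54 mm left (+y) or right of the box's centre. Origin: under its centre at bench height, axes as the box's. Button centre at x -4, y 18 mm; lever pivot at x 0, y -16, z 85 mm. Pressing the button about 2 mm frees a catch and the lever springs down; pushed up to its stop, the lever latches again. It cannot be forced down by hand.
- rcd_blue: The same device, but with a blue test button; it sits in the other place. Must not be touched. Same frame and offsets as rcd_yellow.
- main_switch: Main switch, 36 mm wide, in the middle of the box, with a red lever 18 mm wide at its centre, the same size as the black ones. Must not be touched. Origin and axes as for the box.
- yellow_button_top (a point): Centre of the top face of the yellow test button, 12 mm square, standing 7 mm proud of the device front; moves with the button.
- yellow_button (a joint): Travel of the yellow button, m: 0 up, 0.005 fully pressed (still 2 mm proud). Its spring resists with 0.8 N at the start and 2.4 N at the bottom. It dips up to 4 mm by itself while the lever is pushed up, as the catch snaps over.
- yellow_lever_tip (a point): Middle of the free end of the black lever beside the yellow button: a flat bar 18 mm wide (y), 7 mm thick, on a barrel that stands 4 mm proud of the front; tip 30 mm from the pivot. Latched it leans 0.7 rad to the top of the box (+x), tripped 0.7 rad to the bottom (-x), its tip then 20 mm above the device front.
- yellow_lever (a joint): Angle of that lever, rad: about 0.0 to 0.05 latched up (on), 1.4 down (tripped), -0.14 at the upper stop, to which it must be pushed for the catch to snap in at about 0. A spring pulls it down; pushing it up takes 1 to 4 N (less near its tip), most at about 0.5 rad, where the catch rides over and the lever then jumps up.
- blue_button_top (a point): Centre of the top face of the blue test button; not to be touched.
- blue_button (a joint): Travel of the blue button, m, as for the yellow one; must stay up.
- blue_lever (a joint): Angle of the black lever of the device with the blue button, rad, about 0 latched up; must stay there.
- main_lever_tip (a point): Middle of the free end of the red main switch lever; not to be touched.
- main_lever (a joint): Angle of the red lever, rad: 0 up (on), 1.4 down (off); must stay up.
- meter: Black and orange clamp meter, 62 x 140 x 33 mm, loose, lying to the left of the box. Origin: centre of the underside, y along its length. Leave alone.
- pliers: Black pliers, 51 x 151 x 14 mm, loose, lying further to the right in front of the laptop. Origin: centre of the underside, y along the length. Leave alone.
- reel: Blue reel of solder, 45 mm across, 28 mm high, loose, standing to the right of the box. Origin: centre of the underside. Leave alone.

How it is judged:
On the way, in this order (a step that is already met when the one before it is completed fails the run):
1. the device with the yellow button has tripped: its lever has dropped (beyond 1.1 rad) (value of joint yellow_lever above 1.1 rad), for 0.1 s.
2. its lever has been pushed up again and latched (under 0.1 rad, button up) (value of joint yellow_lever below 0.1 rad and value of joint yellow_button below 0.001 m), for 0.2 s.
At the end, for the whole second after the job is handed in: The lever of the device with the yellow button is latched up again (within 0.1 rad) and stays there by itself with its button up (within 1 mm); the other device and the main switch are still on, and the tools lie within 20 mm of where they were (all of step 2 and value of joint each of blue_lever, main_lever below 0.1 rad and value of joint blue_button below 0.001 m and distance of each of meter, reel, pliers from where it was at the start of the episode below 0.02 m); the robot touches nothing.
It fails at once if the fingers push harder than 30 N on the device under test (contact force between the fingers and rcd_yellow above 30 N).
It fails at once if the device with the blue button is touched (over 1 N), its button pressed or its lever moved (contact force between any of the arm, the fingers and rcd_blue above 1 N or value of joint blue_button above 0.0015 m or value of joint blue_lever above 0.2 rad).
It fails at once if the main switch is touched (over 1 N) or its lever moved (contact force between any of the arm, the fingers and main_switch above 1 N or value of joint main_lever above 0.15 rad).
It fails at once if a tool beside the box is moved by more than 20 mm, or lifted (distance of any of meter, reel, pliers from where it was at the start of the episode above 0.02 m).
It also fails if it takes over 45 s, if anything falls off the work surface, if the arm or the gripper's body presses on something with over 40 N, if the wrist force passes 120 N, or if a joint passes its speed limit or range.

## Working session

There is one attempt and no reset: what is moved stays moved. The work goes in short steps, Python scripts to look and compute and a tool call to move; the robot and the scene stay as the last step left them, time stands still between calls to the robot, and variables do not carry over. Pictures are saved under pics/ and viewed, at most 10 in all, crops included, and the job is handed in when it is done.

Besides the shell and the picture viewer there is one more tool, called after "Request:" by a JSON object that holds its "method" and its "body", one argument or row to a line. servo_tool: Moves the arm, as the interface text tells. Its arguments: {"type":"object","properties":{"steps":{"type":"array","items":{"type":"array"}}},"required":["steps"]}

```bash
mkdir -p pics; cat > h.py <<'E'
import numpy as np, cv2
from scipy.spatial.transform import Rotation as R
from cell import r, imaging
def cap(n,f=None):
    c=imaging.capture(n)
    if f: cv2.imwrite('pics/'+f,c['img'][:,:,::-1])
    return c
def K(c):
    f=240/np.tan(np.radians(c['fov_y'])/2); return np.array([[f,0,c['cx']],[0,f,c['cy']],[0,0,1.]])
def ray(c,u,v):
    p=cv2.undistortPoints(np.array([[[u,v]]],float),K(c),np.array([c['k1'],0,0,0.]))[0,0]
    M=cv2.Rodrigues(np.array(c['rvec'],float))[0]; t=np.array(c['tvec'],float).ravel()
    return -M.T@t, M.T@np.array([p[0],p[1],1])
def onz(c,u,v,z):
    o,d=ray(c,u,v); return o+d*(z-o[2])/d[2]
def proj(c,P):
    return cv2.projectPoints(np.array(P,float).reshape(-1,1,3),np.array(c['rvec'],float),np.array(c['tvec'],float),K(c),np.array([c['k1'],0,0,0.]))[0][:,0]
E
python3 - <<'E'
from h import *
a=cap('scene','a.png');b=cap('side','b.png')
for c in(a,b):
    o,d=ray(c,320,240);print(o.round(3),d.round(2),c['fov_y'],c['k1'])
    h=cv2.cvtColor(c['img'],cv2.COLOR_RGB2HSV)
    for n,l,u in(('y',(22,130,110),(35,255,255)),('b',(100,130,60),(125,255,255)),('r',(0,170,90),(6,255,255))):
        k,_,s,ce=cv2.connectedComponentsWithStats(cv2.inRange(h,l,u))
        for i in range(1,k):
            if s[i,4]>15: print(n,s[i],ce[i].round(1),onz(c,*ce[i],.095).round(3))
print(r.state())
E
```

```text
[ 0.111 -0.513  0.856] [ 0.32  0.66 -0.68] 42.2557302689581 -0.2156662875541278
y [230 134   5  17  57] [231.8 141.5] [0.434 0.587 0.095]
y [304 211   7   6  27] [306.7 213.6] [0.478 0.295 0.095]
b [561   0  23  16  96] [567.6   4.8] [1.761 0.913 0.095]
b [299   7  12  26 197] [304.8  18.9] [0.86  1.122 0.095]
b [252  24  21  27 372] [264.   35.5] [0.704 1.066 0.095]
b [356  40  10   7  46] [361.1  43.1] [0.929 0.896 0.095]
b [250  75  14  10 100] [256.6  79.1] [0.588 0.827 0.095]
b [195 114  16   9 117] [202.2 118.2] [0.405 0.71  0.095]
b [565 136  75 120 582] [604.6 196.2] [1.052 0.08  0.095]
b [358 150  11  12  87] [363.1 154.7] [0.667 0.416 0.095]
b [370 169   8   5  23] [373.7 171.4] [0.657 0.355 0.095]
b [379 168   6   4  17] [381.4 169.1] [0.676 0.354 0.095]
b [520 216  65 136 768] [553.4 287. ] [ 0.776 -0.063  0.095]
b [327 247   7   7  33] [330.2 250.1] [0.473 0.187 0.095]
b [342 305  24  20 386] [352.7 314.7] [0.439 0.039 0.095]
r [286  26   7  10  26] [289.3  30.5] [0.783 1.064 0.095]
r [388  70   9  15  80] [391.8  76.9] [0.902 0.686 0.095]
r [399  73  11  18 147] [403.4 
[... 3939 characters left out ...]
.41791058, -0.01030267,  1.61409559,  0.00469951,
        1.11068728, -0.05299136]), 'qvel': array([-1.98960025e-03, -4.82007310e-04,  1.04847654e-03,  4.50922646e-05,
        6.38627512e-04, -1.37178987e-03, -1.41505788e-04]), 'joint_torque': array([-6.22334919e-04, -8.52577972e+01,  6.39155321e-01, -4.26694500e+01,
       -4.88988706e-02,  1.63365965e-02,  8.92122011e-05]), 'position': array([ 0.19338875, -0.59398281,  0.20489788]), 'tcp_rot': array([-5.23668351e-04,  9.87638870e-01,  1.56745566e-01, -1.25748057e-04]), 'contact_force': array([-0.07961835, -0.75182555,  0.03328025]), 'moment': array([0.04399313, 0.00622636, 0.01743336]), 'grasp_force': 0.0, 'grip_width': 1.0026357246149258}
```

View pics/a.png

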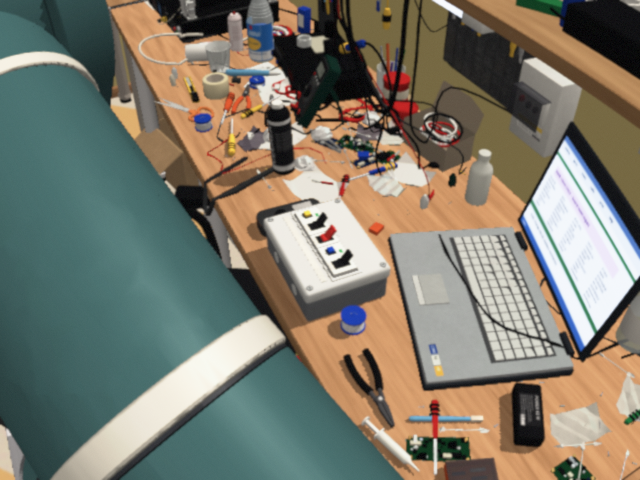

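View pics/b.png

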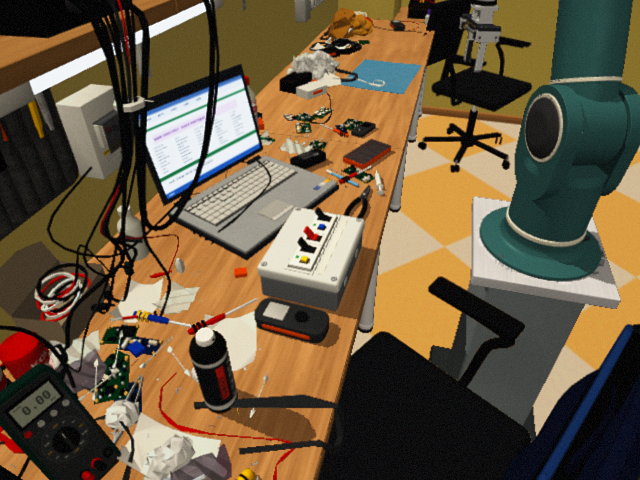

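The scene view shows the box at (325,255), with the yellow button at (307,214), the blue one at (330,250) and the red lever between them. The side view shows yellow at (304,258), blue at (321,226) and red at (310,234). So the yellow device is the left (+y) one.

```bash
python3 - <<'E'
from h import *
a=cap('scene');b=cap('side')
def tri(p,q):
    A=np.zeros((3,3));B=np.zeros(3)
    L=[ray(a,*p),ray(b,*q)]
    for o,d in L:
        d=d/np.linalg.norm(d);M=np.eye(3)-np.outer(d,d);A+=M;B+=M@o
    X=np.linalg.solve(A,B); return X, [np.linalg.norm(np.cross(X-o,d/np.linalg.norm(d))) for o,d in L]
Y=tri((306.7,213.6),(303.9,258.5));Bl=tri((330.2,250.1),(321.1,226.2))
print(Y,Bl,Y[0]-Bl[0])
s=r.state();q=s['tcp_rot'];print(R.from_quat(np.roll(q,-1)).as_matrix().round(3))
E
```

```text
(array([0.48065701, 0.29945381, 0.09069546]), [np.float64(0.00034706885231870185), np.float64(0.0003470688523187092)]) (array([0.47576549, 0.19162175, 0.09011247]), [np.float64(7.35869984146153e-05), np.float64(7.358699841473135e-05)]) [0.00489152 0.10783205 0.00058299]
[[ 0.951  0.31  -0.   ]
 [ 0.31  -0.951  0.001]
 [-0.    -0.001 -1.   ]]
```

Request:
{"method": "servo_tool", "body": {
  "steps": [
    [0,[0,0,0],0.038],
    [0,[0,0,0],0.038],
    [0,[0,0,0],0.038],
    [0,[0.4,-0.3,0],0],
    [0,[0.4,-0.3,0],0],
    [0,[0.4,-0.3,0],0],
    [0,[0.4,-0.3,0],0],
    [0,[0.4,-0.3,0],0],
    [0,[0,-0.4,0],0],
    [0,[0,-0.4,0],0],
    [0,[0,-0.4,0],0],
    [0,[0,-0.4,0],0]
  ]
}}

```text
time: 1.4
position: [0.4066, -0.2915, 0.2053]
tcp_rot: [-0.0, 1.0, -0.022, -0.0]
contact_force: [1.6, -0.4, 0.4]
grip_width: 0.022
grasp_force: 0.0
```

Request:
{"method": "servo_tool", "body": {
  "steps": [
    [0,[0,-0.4,0],0],
    [0,[0,-0.4,0],0],
    [0,[0,-0.4,0],0],
    [0,[0,-0.4,0],0],
    [0,[0,-0.4,0],0],
    [0,[0,-0.4,0],0],
    [0,[0,-0.4,0],0],
    [0,[0,-0.4,0],0],
    [0,[0,-0.4,0],0],
    [0,[0,-0.4,0],0],
    [0,[0,0,0],0],
    [0,[0,0,0],0]
  ]
}}

```text
time: 2.6
position: [0.4239, 0.1068, 0.2053]
tcp_rot: [-0.0, 1.0, -0.021, -0.0]
contact_force: [-0.0, -0.8, -0.2]
grip_width: 0.004
grasp_force: 0.0
```

```bash
python3 - <<'E'
from h import *
s=r.state();print(s['position'],R.from_quat(np.roll(s['tcp_rot'],-1)).as_matrix().round(3),s['grip_width'],s['contact_force'],s['time'])
c=cap('wrist','c.png');o,d=ray(c,320,240);print(o,d)
print(proj(c,[s['position'],[.48,.3,.095],[.476,.192,.095]]))
E
```

```text
[0.42391547 0.10681122 0.2053302 ] [[ 0.999 -0.042 -0.   ]
 [-0.042 -0.999  0.   ]
 [-0.    -0.    -1.   ]] 0.0035665457176583403 [-0.01786358 -0.77610725 -0.24733925] 2.6
[0.49650514 0.10286922 0.38433085] [-0.26690371  0.00379571 -0.96388437]
[[315.95012882 279.14687424]
 [ 90.18001136 178.1943418 ]
 [214.20233477 176.93070504]]
```

View pics/c.png

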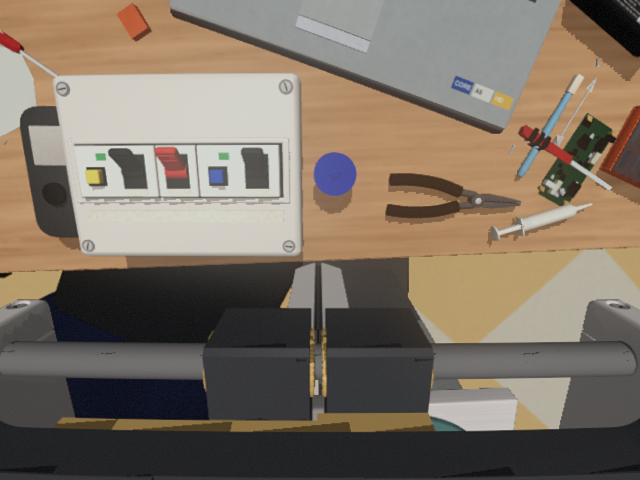

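The wrist view shows the box with yellow at (94,176), its black lever at (125,165), red lever at (172,162) and blue at (217,176). The shut fingers are at (318,285).

```bash
python3 - <<'E'
from h import *
c=cap('wrist');h=cv2.cvtColor(c['img'],cv2.COLOR_RGB2HSV)
s=r.state();p=s['position'];P=[]
for l,u in(((22,130,110),(35,255,255)),((105,130,60),(125,255,255))):
    k,_,st,ce=cv2.connectedComponentsWithStats(cv2.inRange(h[140:210,70:290],l,u))
    i=1+np.argmax(st[1:,4]);q=ce[i]+[70,140];P.append(onz(c,*q,.094));print(st[i],q,P[-1])
d=P[0]-P[1];print(d,np.hypot(*d[:2]),'yaw',np.arctan2(-d[0],d[1]))
M=R.from_quat(np.roll(s['tcp_rot'],-1)).as_matrix();print(M.T@(P[0]-p), M[1,0])
E
```

```text
[ 15  30  14  15 173] [ 91.61271676 176.97687861] [0.48132225 0.2981478  0.094     ]Traceback (most recent call last):
  File "<stdin>", line 6, in <module>
    return _wrapfunc(a, 'argmax', axis=axis, out=out, **kwds)
    return bound(*args, **kwds)
ValueError: attempt to get argmax of an empty sequence
```

Request:
{"method": "servo_tool", "body": {
  "steps": [
    [0,[0.12,-0.4,0],0],
    [0,[0.12,-0.4,0],0],
    [0,[0.12,-0.4,0],0],
    [0,[0.12,-0.4,0],0],
    [0,[0.01,-0.36,0],0],
    [0,[0,0,0.3],0],
    [0,[0,0,0.3],0],
    [0,[0,0,0.2],0],
    [0,[0,0,0],0],
    [0,[0,0,0],0]
  ]
}}

```text
time: 3.7
position: [0.482, 0.2994, 0.126]
tcp_rot: [0.0, 1.0, -0.022, -0.0]
contact_force: [-0.7, 0.4, 0.3]
grip_width: 0.003
grasp_force: 0.0
```

```bash
python3 - <<'E'
from h import *
a=cap('scene');b=cap('side');w=cap('wrist')
p=r.state()['position'];print(p)
I=[]
for c,q in((a,(315,225)),(b,(304,245))):
    x=c['img'][q[1]-50:q[1]+50,q[0]-65:q[0]+65,::-1];I.append(cv2.resize(x,None,fx=3.9,fy=3.9,interpolation=2)[:300]);print(proj(c,[p]))
x=w['img'][100:300,190:470,::-1];print(proj(w,[p,[.481,.2985,.095]]))
cv2.imwrite('pics/d.png',np.vstack([cv2.resize(i,(390,300)) for i in I]))
cv2.imwrite('pics/w.png',w['img'][:,:,::-1])
E
```

```text
[0.4823019  0.30009629 0.1267892 ]
[[307.22383499 198.26677664]]
[[302.57636729 244.06431761]]
[[315.81230727 279.22861908]
 [318.57845462 262.82947468]]
```

View pics/d.png

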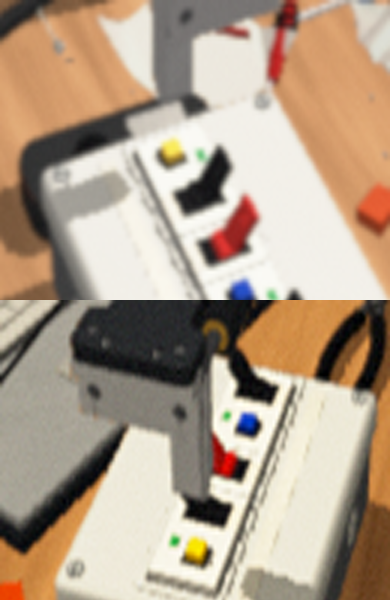

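View pics/w.png

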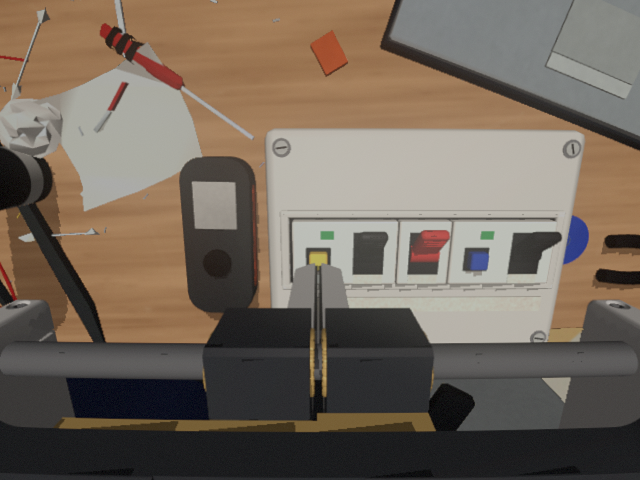

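The crops show the fingertip right above the yellow button, with the levers up and clear. In the wrist view the fingers (317,270) line up with the button (318,259), so I can descend.

Request:
{"method": "servo_tool", "body": {
  "steps": [
    [0,[0,0,0.14],0],
    [0,[0,0,0.12],0],
    [0,[0,0,0.02],0],
    [0,[0,0,0.02],0],
    [0,[0,0,0.01],0],
    [0,[0,0,0.01],0],
    [0,[0,0,0.01],0],
    [0,[0,0,0],0]
  ]
}}

```text
time: 4.65
position: [0.4816, 0.3002, 0.0925]
tcp_rot: [-0.0, 1.0, -0.022, 0.0]
contact_force: [-0.8, 0.2, 0.5]
grip_width: 0.003
grasp_force: 0.0
```

```bash
python3 - <<'E'
from h import *
s=r.state();print(s['position'],s['contact_force'])
a=cap('scene');b=cap('side')
I=[cv2.resize(c['img'][q[1]-50:q[1]+50,q[0]-65:q[0]+65,::-1],(390,300),interpolation=2) for c,q in((a,(315,225)),(b,(304,245)))]
cv2.imwrite('pics/e.png',np.vstack(I))
E
```

```text
[0.48163888 0.30017423 0.09251491] [-0.81878458  0.23623214  0.52909001]
```

View pics/e.png

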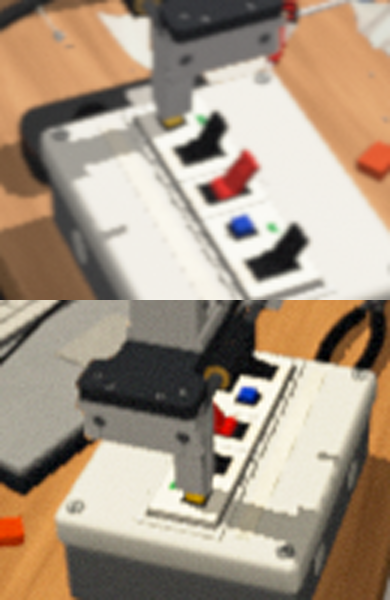

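The fingers are on the button at the edge of contact and the lever is still up. I'll press a little deeper.

Request:
{"method": "servo_tool", "body": {
  "steps": [
    [0,[0,0,0.01],0],
    [0,[0,0,0.01],0],
    [0,[0,0,0],0]
  ]
}}

```text
time: 5.05
position: [0.4817, 0.3002, 0.0905]
tcp_rot: [-0.0, 1.0, -0.022, 0.0]
contact_force: [0.2, 0.7, 2.4]
grip_width: 0.005
grasp_force: 1.1
```

```bash
python3 - <<'E'
from h import *
s=r.state();print(s['position'],s['contact_force'])
a=cap('scene');b=cap('side')
I=[cv2.resize(c['img'][q[1]-50:q[1]+50,q[0]-65:q[0]+65,::-1],(390,300),interpolation=2) for c,q in((a,(315,225)),(b,(304,245)))]
cv2.imwrite('pics/f.png',np.vstack(I))
E
```

```text
[0.48167336 0.30019684 0.0904902 ] [0.16740574 0.74338103 2.42389073]
```

View pics/f.png

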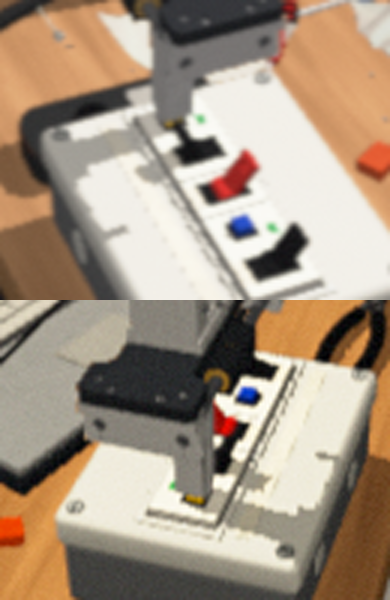

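The lever has dropped: in the top crop it now lies towards the robot beside the finger. Contact force is only 2.4 N. I'll release, move around to the robot side of the lever and go down.

Request:
{"method": "servo_tool", "body": {
  "steps": [
    [0,[0,0,-0.2],0],
    [0,[0,0,-0.4],0],
    [0,[-0.2,0.17,0],0],
    [0,[-0.22,0.17,0],0],
    [0,[0,0,0.24],0],
    [0,[0,0,0.24],0],
    [0,[0,0,0],0],
    [0,[0,0,0],0]
  ]
}}

```text
time: 5.95
position: [0.438, 0.2681, 0.1028]
tcp_rot: [0.0, 1.0, -0.022, -0.0]
contact_force: [0.2, 0.7, -0.4]
grip_width: 0.003
grasp_force: 0.0
```

```bash
python3 - <<'E'
from h import *
s=r.state();print(s['position'],s['contact_force'])
a=cap('scene');b=cap('side');w=cap('wrist')
I=[cv2.resize(c['img'][q[1]-50:q[1]+50,q[0]-65:q[0]+65,::-1],(390,300),interpolation=2) for c,q in((a,(315,225)),(b,(304,245)))]
x=w['img'][150:350,190:450,::-1]
cv2.imwrite('pics/g.png',np.hstack([np.vstack(I),cv2.resize(x,(390,300)).repeat(2,0)[:600]]))
E
```

```text
[0.43797044 0.26811969 0.10280605] [ 0.22984881  0.72823221 -0.36248202]
```

View pics/g.png

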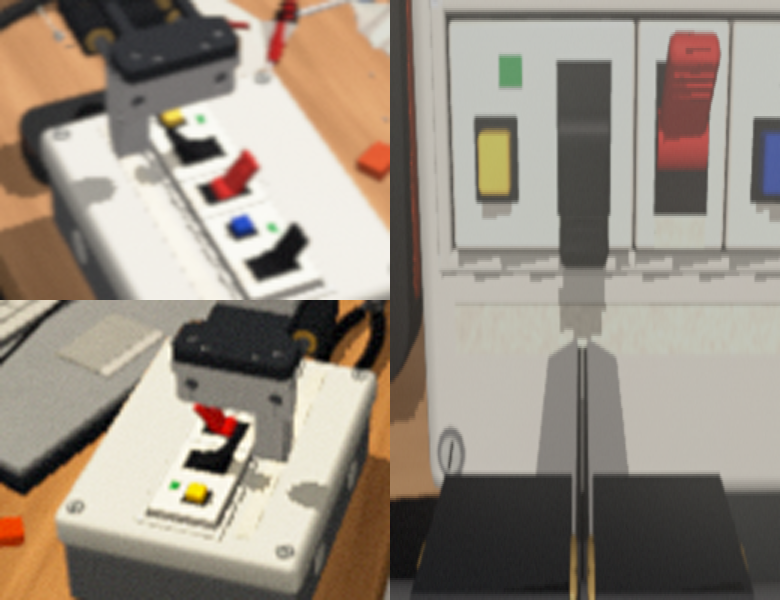

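The picture shows the fingers (582,345) in line with the tripped lever (583,250), short of it and clear of the red lever. Next I push along +x.

Request:
{"method": "servo_tool", "body": {
  "steps": [
    [0,[0.08,0,0],0],
    [0,[0.08,0,0],0],
    [0,[0.06,0,0],0],
    [0,[0.06,0,0],0],
    [0,[0.06,0,0],0],
    [0,[0.05,0,0],0],
    [0,[0.03,0,0],0],
    [0,[0.03,0,0],0],
    [0,[0.01,0,0],0],
    [0,[0,0,0],0]
  ]
}}

```text
time: 7.1
position: [0.4842, 0.2659, 0.1025]
tcp_rot: [-0.0, 1.0, -0.022, 0.0]
contact_force: [-1.0, -0.2, 0.7]
grip_width: 0.01
grasp_force: 0.5
```

Request:
{"method": "servo_tool", "body": {
  "steps": [
    [0,[0.02,0,0],0],
    [0,[0.01,0,0],0],
    [0,[0,0,0],0]
  ]
}}

```text
time: 7.4
position: [0.4872, 0.2658, 0.1025]
tcp_rot: [-0.0, 1.0, -0.022, 0.0]
contact_force: [-1.6, 0.4, 0.2]
grip_width: 0.003
grasp_force: 0.5
```

Request:
{"method": "servo_tool", "body": {
  "steps": [
    [0,[0.01,0,0],0],
    [0,[0.01,0,0],0],
    [0,[0.01,0,0],0],
    [0,[0,0,0],0]
  ]
}}

```text
time: 7.8
position: [0.4894, 0.2658, 0.1023]
tcp_rot: [0.0, 1.0, -0.022, -0.001]
contact_force: [-4.7, -0.5, 0.5]
grip_width: 0.003
grasp_force: 2.4
```

Request:
{"method": "servo_tool", "body": {
  "steps": [
    [0,[0.01,0,0],0],
    [0,[0,0,0],0]
  ]
}}

```text
time: 8.0
position: [0.4897, 0.2658, 0.1021]
tcp_rot: [0.0, 1.0, -0.021, -0.001]
contact_force: [-8.8, 0.3, 2.1]
grip_width: 0.005
grasp_force: 4.0
```

```bash
python3 - <<'E'
from h import *
s=r.state();print(s['position'],s['contact_force'])
a=cap('scene');b=cap('side');w=cap('wrist')
I=[cv2.resize(c['img'][q[1]-50:q[1]+50,q[0]-65:q[0]+65,::-1],(390,300),interpolation=2) for c,q in((a,(315,225)),(b,(304,245)))]
x=w['img'][150:350,190:450,::-1]
cv2.imwrite('pics/i.png',np.hstack([np.vstack(I),cv2.resize(x,(390,600))]))
E
```

```text
[0.48973915 0.26575105 0.10207948] [-8.79257592  0.31820786  2.05208864]
```

View pics/i.png

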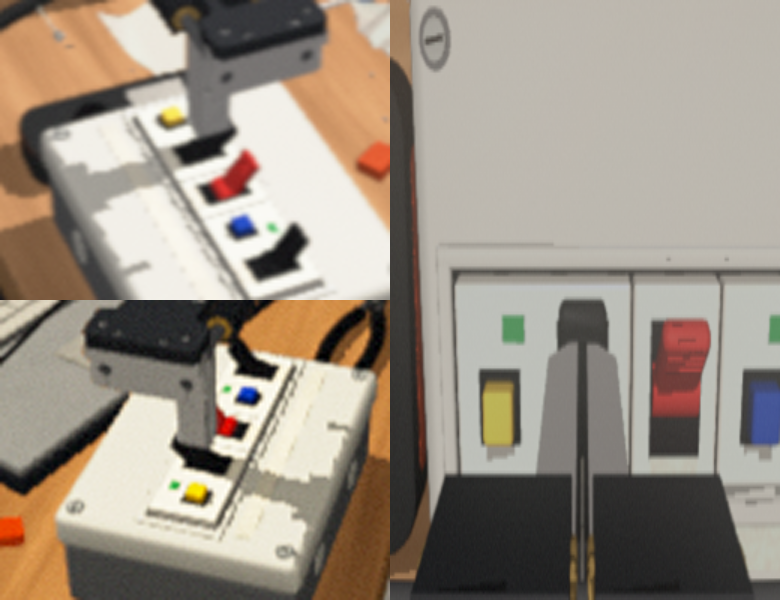

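The lever is at its upper stop: it leans further than the red one and the force is climbing stiffly to 8.8 N. Now I draw back and up.

Request:
{"method": "servo_tool", "body": {
  "steps": [
    [0,[-0.04,0,0],0],
    [0,[-0.1,0,0],0],
    [0,[-0.2,0,0],0],
    [0,[-0.1,0,-0.3],0],
    [0,[0,0,-0.4],0],
    [0,[0,0,-0.3],0],
    [0,[0,0,0],0],
    [0,[0,0,0],0],
    [0,[0,0,0],0]
  ]
}}

```text
time: 9.05
position: [0.4466, 0.2672, 0.2015]
tcp_rot: [0.0, 1.0, -0.022, -0.0]
contact_force: [-0.2, -0.6, -0.2]
grip_width: 0.003
grasp_force: 0.0
```

```bash
python3 - <<'E'
from h import *
s=r.state();print(s['position'],s['contact_force'])
a=cap('scene');w=cap('wrist')
x=w['img'][100:340,160:480,::-1]
cv2.imwrite('pics/j.png',np.hstack([cv2.resize(a['img'][175:275,250:380,::-1],(390,300),interpolation=2),cv2.resize(x,(400,300))]))
E
```

```text
[0.44659121 0.26718026 0.20154537] [-0.157868   -0.5962791  -0.20383214]
```

View pics/j.png

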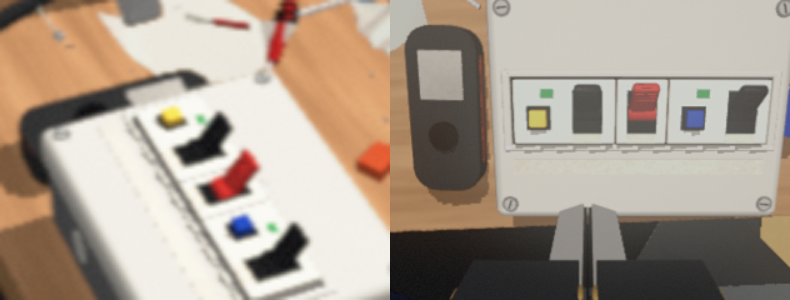

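The lever stays up, parallel to the other two. The button is up and the arm is clear, so I'm handing in.

```bash
python3 -c "
from cell import r
print(r.hand_in())"
```

```text
the job is handed in; nothing more can be done
None
```

The yellow-button device was tripped with its test button, its lever was pushed back up until it latched, and the arm drew clear. The job is handed in; the call gave no verdict.

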